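# Close the small flask, hold the oblong top over its base for the gap check

## Robot

A 6-joint arm with a two-finger parallel gripper is mounted at the origin on the work surface. World frame = base frame: x ahead of the robot, y to its left, z up, the work surface at z = 0. Lengths are in m, angles in rad, forces in N, time in s.
With the tool pointing down it reaches from about 0.35 to 0.875 m from the base axis. Payload 15.5 kg.
Tool frame: the origin (TCP) lies on the front face of the gripper's body, between the roots of the fingers; the fingertips stand ahead of it and the grasp point (between the pads) lies 54 mm ahead of it (tip_extent is the z of the fingertips in the tool frame, in m); z points along the fingers, y is the line along which they close (so a half turn about z gives the same grasp; the last joint's range is limited). The gripper opens to 85 mm and grips with 20 to 120 N. Pads are 22 mm wide; open, the fingers measure 114 mm over their backs; the gripper's body (76 mm by 85 mm) begins 54 mm behind the grasp point. The pads swing forward as they close: fully open they stand 13 mm farther back than shut.
Start: joints at [-1.359, 0.494, 1.345, -0, 1.302, -0.096], TCP at [0.189, -0.596, 0.304] pointing down, gripper open.
Joint ranges: [-2.91, 2.91], [-0.82, 2.16], [0.22, 2.67], [-1.22, 4.37], [0.12, 2.79], [-3.08, 3.08]. Speed limits (rad/s): [1.89, 1.89, 2.57, 3.01, 3.01, 3.01].

## Interface

Orientations are given as [roll, pitch, yaw] about the fixed x, y, z axes, in that order (R = Rz(yaw) Ry(pitch) Rx(roll)).
In Python, from bench import * gives the robot as it stands.
- The arm moves only by the tool send_rows, never from a script. Its argument "series" is a list of rows, each a list of 5 numbers: the closure in counts, from 0 (fully open) to 255 (shut), then the shift along the world's x, y, z in m, then the turn about the world's z in degrees. In form: [[fingers, tx, ty, tz, twist], ...]. A call has 1 to 8 rows; each row shifts and turns the commanded pose from where the row before left it; what a row does not reach is not made up. A row lasts 1/12 s, in which the tool goes at most 41.7 mm and 7.16 degrees, less where a joint would pass 70% of its speed; a pose out of reach is approached as far as the arm can. A call is refused whole if a number of a shift passes 0.0417 or a number of a turn 7.16, either way. A call with a gripper value outside its range is refused whole. The fingers move at their own pace and stop on an object; the grip force is fixed at half the most. Time passes only in rows, so rows that do not move let the fingers close. It gives the time, the measured TCP pose, the force, the opening and the grip force at its end, in the units of the state.
- get_state(): the state, without advancing time (a new reading comes with each control period).
- grab_frame(name): name is "scene" or "side" or "wrist"; returns the picture (420x560x3 uint8, red, green, blue); there is no depth.
- get_calibration(name): a dict with "vertical_fov" (degrees; the focal length in pixels is half the picture's height over the tangent of half this angle, whatever the lens; pixels are square), "cx", "cy" (the principal point, pixels), "k1" (the pictures are not rectified: a ray, as slopes to the right and down, at radius r is drawn at 1 + k1 r^2 times it, then the intrinsics apply), "origin" and "orientation" of the camera in the world; the wrist camera has in their place "hand_eye" (4x4, takes a point from camera to tool coordinates, whose origin is the TCP and whose axes are the flange's). Camera axes: x right, y down, z forward; pixel columns grow to the right and rows downward; lengths in m; the calibration is good to about 2 mm. A picture is of the moment at which its call begins: read the wrist's pose just before it. get_calibration takes no time and is no camera call.
- sign_off(): hands the job in; it is judged then, once.
The state is a dict: "time_s": time; "joint_pos": joint angles; "qvel": joint speeds; "joint_efforts": joint torques, N m; "ee_pos": TCP position; "tool_rot": TCP orientation; "force": force on the tool from outside, world axes, zero at the start; "ft_torque": the same for the moment, N m; "grip_width": opening from 0.0 (shut) to 1.0 (fully open); "finger_force": force on a finger pad.
Only numpy, scipy, OpenCV 4.12 (cv2) and the standard library are available. Lean on these libraries where they do the work, as an engineer would, in place of code of your own. Each camera call takes 0.05 s, during which the arm holds its last target. There are 200 camera calls.

## Task

First lift the small round flask top over the rack of polishing wheels, close it down onto the small round base (not the large one) and let go of it. Then carry the oblong flask top over the rack and finish with it still held in the gripper, level, lined up with the oblong base and steady, its underside about 1 cm above that base's rim and not touching it, so that the gap can be inspected. Do not touch the rack, and leave the bases and everything else where they stand.

Things in the scene. Friction and masses are not known exactly. Their poses are not given: they have to be found in the camera images.
- small_handle (a point): Centre of the steel handle post of the SMALL round flask top, loose, upright on the bench. Post 20 mm diameter, 48 mm tall, on a round brass plate 58 mm diameter, 8 mm thick. Whole top 64 mm tall; this point is 40 mm above its lowest face, 32 mm above the plate's underside, 24 mm above the plate's upper face and 24 mm below the post's top. z up.
- small_rim (a point): Centre of the mouth, at rim height, of the SMALL round flask base: loose brass cup 58 mm outside diameter, 32 mm tall, opening 48 mm, white stone 15 mm below the rim with one little dome. The small top's boss drops in with 3 mm play all round and its plate rests flush on the rim; its handle's centre is then 32 mm above this point. z up.
- oblong_handle (a point): Centre of the steel handle bar of the OBLONG flask top, loose, upright on the bench. Bar 40 mm long (x), 16 mm thick (y), 48 mm tall, on a brass plate 80 (x) by 54 (y) by 8 mm. Whole top 64 mm tall; this point is 40 mm above its lowest face (underside of the boss), 24 mm above the plate's upper face, 24 mm below the bar's top. z up; a half turn looks the same.
- oblong_rim (a point): Centre of the mouth, at rim height, of the OBLONG flask base: loose rectangular brass box 80 (x) by 54 (y) mm outside, 32 mm tall, wall 6 mm (opening 68 by 42 mm), white stone inside with two little domes. x along its long side, z up; a half turn looks the same.
- wheel_rack: Fixed rack of felt polishing wheels between the tops (robot's right, -y) and the bases (its left, +y). Foot strip 300 mm long (x), 44 mm wide (y), five upright mandrels in a row along x with wheels up to 40 mm across near their tips; highest point 106 mm above the bench. Origin under its centre, on the bench; x along the row.
- small_base: Body of the small round flask base, 0.3 to 0.52 kg: origin at the centre of its underside, z up.
- oblong_base: Body of the oblong flask base, 0.45 to 0.78 kg: origin at the centre of its underside, x along its long side, z up.
- small_top: Body of the small round flask top, 0.15 to 0.26 kg: origin at the centre of its lowest face, the underside of a round boss 42 mm diameter, 8 mm tall with a 4 mm chamfer, centred under the plate; 40 mm below the handle's centre.
- oblong_top: Body of the oblong flask top, 0.21 to 0.37 kg: origin at the centre of its lowest face, the underside of a boss 60 (x) by 34 (y) by 8 mm tall, centred under the plate; 40 mm below the handle's centre.
- large_top: Bystander among the tops: top of the LARGE round flask, plate 84 mm diameter, same round post handle, 64 mm tall. Origin at the centre of its lowest face.
- large_base: Bystander among the bases: LARGE round flask base, 84 mm outside diameter, 32 mm tall. Origin at the centre of its underside.
- jar: Bystander: white plastic jar, 64 mm diameter, 75 mm tall. Origin at the centre of its underside.
- bottle: Bystander: amber bottle, 56 mm diameter, 130 mm tall. Origin at the centre of its underside.
- bowl: Bystander: dark rubber mixing bowl, 90 mm diameter, 40 mm tall. Origin at the centre of its underside.
- spatula: Bystander: spatula about 180 mm long lying on the bench. Origin near its middle, x along it.
- brush: Bystander: brush about 170 mm long lying on the bench. Origin near its middle, x along it.
There are look-alikes about, which are no part of the job. Leave any red look-alike of the oblong_top alone. Leave any green look-alike of the small_top alone.

How it is judged:
By the outcome, as a careful person would: the job done as asked, in the order asked, and still so for the second after the job is handed in, while the arm keeps its last pose, push and grip.
It also fails if it takes over 61 s, if anything falls off the work surface, if the arm or the gripper's body presses on something with over 40 N, if the wrist force passes 120 N, or if a joint passes its speed limit or range.

## Working session

There is one attempt and no reset: what is moved stays moved. The work goes in short steps, Python scripts to look and compute and a tool call to move; the robot and the scene stay as the last step left them, time stands still between calls to the robot, and variables do not carry over. Pictures are saved under pics/ and viewed, at most 11 in all, crops included, and the job is handed in when it is done.

Besides the shell and the picture viewer there is one more tool, called as name(argument=value, ...) on one line, values as JSON. send_rows: Moves the arm, as the interface text tells. Its arguments: {"type":"object","properties":{"series":{"type":"array"}},"required":["series"]}

```bash
mkdir -p pics; ls
python3 - <<'E'
from bench import *
import cv2,numpy as np
print(get_state())
ims=[]
for n in ["scene","side","wrist"]:
    print(n,get_calibration(n)); im=grab_frame(n)[:,:,::-1]; cv2.imwrite(f"pics/{n}0.png",im)
E
```

```text
pics
{'time_s': 0.0, 'joint_pos': array([-1.35951551e+00,  4.94197661e-01,  1.34612865e+00, -4.26382387e-05,
        1.30249230e+00, -9.54826340e-02]), 'qvel': array([-0.00076143, -0.00049879, -0.00046648,  0.00277596,  0.00104423,
       -0.00029044]), 'joint_efforts': array([ 5.31767746e-04, -8.82148075e+01, -3.83877468e+01, -1.40557599e-04,
        1.00422979e-02,  6.43269186e-05]), 'ee_pos': array([ 0.18868067, -0.59555751,  0.30329204]), 'tool_rot': array([-3.14036837e+00, -7.59674243e-05,  3.06774730e-01]), 'force': array([ 0.76593747, -0.65225312, -0.92350746]), 'ft_torque': array([-0.0013151 , -0.00451317,  0.00470982]), 'finger_force': 0.0, 'grip_width': 0.9979326291033813}
scene {'vertical_fov': 53.298417373738644, 'cx': 281.2816043881785, 'cy': 207.43647069272896, 'k1': -0.03844159331464807, 'origin': array([ 1.12473899, -0.43854121,  1.04253083]), 'orientation': array([-2.52384508, -0.00845117,  0.94204457])}
side {'vertical_fov': 43.46837920062365, 'cx': 276.8763921926158, 'cy': 207.02235961034924, 'k1': -0.024865960359707773, 'origin': array([-0.16698709,  0.78198865,  0.85915037]), 'orientation': array([-2.21026077,  0.02183881, -2.42312676])}
wrist {'vertical_fov': 66.06243680701172, 'cx': 283.13897362214266, 'cy': 208.07126903069351, 'k1': -0.0016257127734848223, 'hand_eye': array([[-5.22898500e-04, -9.62186311e-01, -2.72391685e-01,
         6.87704156e-02],
       [ 9.99999838e-01, -5.64875222e-04,  7.56880343e-05,
         1.71739134e-04],
       [-2.26693304e-04, -2.72391601e-01,  9.62186450e-01,
        -7.17072389e-02],
       [ 0.00000000e+00,  0.00000000e+00,  0.00000000e+00,
         1.00000000e+00]])}
```

View pics/scene0.png

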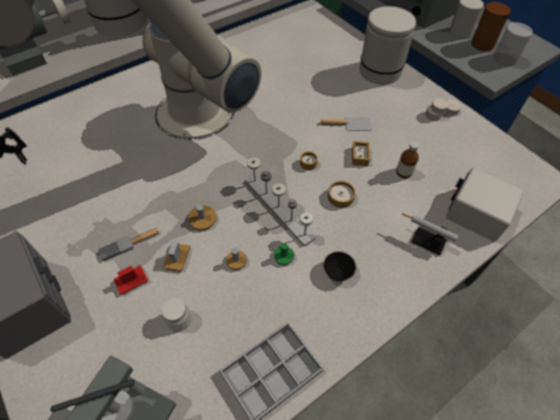

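View pics/side0.png

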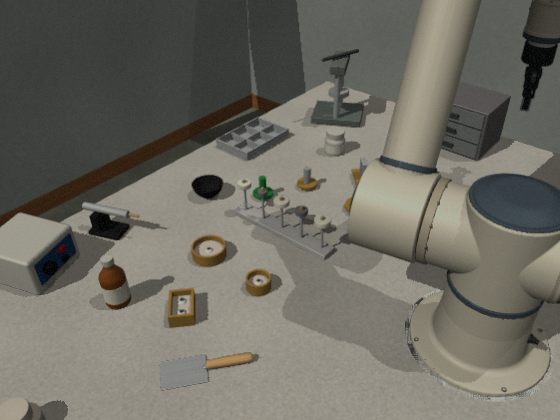

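View pics/wrist0.png

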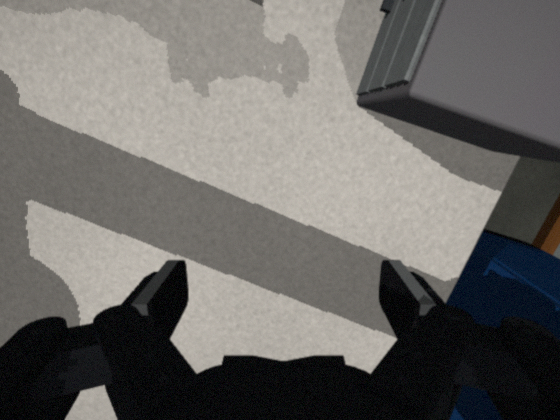

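Scene picture: the tops are a large round one (201,216), a brass small round one (235,258), a green look-alike (284,254), a brass oblong one (177,256) and a red look-alike (130,279). The bases are small (309,160), large (342,193) and oblong (361,153). The rack runs from (250,165) to (307,240). Side picture: bases at small (258,282), large (209,250) and oblong (182,307); the tops are partly hidden. The wrist sees only bare bench, the cabinet and the fingers.

My choices are the brass small top (235,258), oblong top (177,256), small base (309,160) and oblong base (361,153).

```bash
cat > h.py <<'E'
from bench import *
import cv2,numpy as np
from scipy.spatial.transform import Rotation as R
def cam(name):
    c=get_calibration(name); f=210/np.tan(np.radians(c["vertical_fov"]/2))
    K=np.array([[f,0,c["cx"]],[0,f,c["cy"]],[0,0,1]]); D=np.array([c["k1"],0,0,0,0.])
    if "hand_eye" in c:
        s=get_state(); T=np.eye(4); T[:3,:3]=R.from_euler("xyz",s["tool_rot"]).as_matrix(); T[:3,3]=s["ee_pos"]
        T=T@c["hand_eye"]; return K,D,T[:3,:3],T[:3,3]
    return K,D,R.from_euler("xyz",c["orientation"]).as_matrix(),c["origin"]
def rays(C,px):
    K,D,Rm,o=C
    u=cv2.undistortPoints(np.array(px,float).reshape(-1,1,2),K,D)[:,0]
    return np.c_[u,np.ones(len(u))]@Rm.T
def onplane(C,px,z):
    d=rays(C,px); o=C[3]; return o+d*((z-o[2])/d[:,2])[:,None]
def tri(C1,p1,C2,p2):
    d1=rays(C1,[p1])[0];d2=rays(C2,[p2])[0]
    A=np.c_[d1,-d2]; t=np.linalg.lstsq(A,C2[3]-C1[3],rcond=None)[0]
    a=C1[3]+t[0]*d1;b=C2[3]+t[1]*d2; return (a+b)/2,np.linalg.norm(a-b)
def proj(C,p):
    K,D,Rm,o=C; 
    return cv2.projectPoints(np.array(p,float).reshape(-1,3),cv2.Rodrigues(Rm.T)[0],-Rm.T@o,K,D)[0][:,0]
def brass(im): # bgr
    h=cv2.cvtColor(im,cv2.COLOR_BGR2HSV)
    return cv2.inRange(h,(8,110,50),(28,255,255))
def blobs(m,amin=60):
    cs=cv2.findContours(m,cv2.RETR_EXTERNAL,cv2.CHAIN_APPROX_NONE)[0]
    return [c for c in cs if cv2.contourArea(c)>amin]
E
python3 - <<'E'
from h import *
for n in ["scene","side"]:
    im=cv2.imread(f"pics/{n}0.png"); C=cam(n)
    for c in blobs(brass(im)):
        (x,y),_,_=cv2.minAreaRect(c)
        h=cv2.convexHull(c); P=onplane(C,h[:,0],0.02)[:,:2].astype(np.float32)
        r=cv2.minAreaRect(P)
        print(n,(round(x),round(y)),cv2.contourArea(c),np.round(onplane(C,[(x,y)],0.02)[0,:2],3),np.round(r[1],3),round(r[2]))
S=cam("scene")
for nm,a in [("rackfoot",(250,185)),("rackfoot2",(308,243))]: print(nm,onplane(S,[a],0.01)[0])
im=cv2.imread("pics/scene0.png")
cv2.imwrite("pics/crop0.png",cv2.resize(im[120:310,100:390],(800,524),interpolation=cv2.INTER_CUBIC))
E
```

```text
scene (236, 260) 173.0 [ 0.614 -0.211] [0.052 0.05 ] 57
scene (176, 257) 246.0 [ 0.508 -0.339] [0.052 0.079] 44
scene (144, 236) 97.5 [ 0.394 -0.382] [0.073 0.017] 84
scene (202, 218) 374.0 [ 0.436 -0.216] [0.079 0.08 ] 71
scene (341, 194) 136.0 [0.608 0.175] [0.082 0.093] 54
scene (308, 160) 206.0 [0.44 0.18] [0.049 0.071] 52
scene (410, 156) 125.0 [0.621 0.465] [0.05 0.05] 29
scene (360, 153) 319.5 [0.516 0.34 ] [0.056 0.101] 50
scene (498, 9) 212.0 [0.21  1.494] [0.111 0.106] 57
side (229, 361) 365.0 [0.335 0.376] [0.087 0.022] 52
side (181, 308) 907.5 [0.511 0.346] [0.055 0.107] 48
side (258, 282) 529.0 [0.437 0.184] [0.055 0.083] 42
side (110, 277) 404.0 [0.71  0.391] [0.055 0.078] 40
side (208, 250) 847.0 [0.601 0.182] [0.081 0.115] 49
side (306, 184) 127.5 [ 0.598 -0.193] [0.054 0.056] 39
side (357, 176) 65.5 [ 0.511 -0.316] [0.019 0.078] 44
side (97, 177) 2565.5 [1.096 0.169] [0.694 0.079] 90
side (254, 101) 70.0 [ 1.083 -0.494] [0.027 0.123] 48
rackfoot [ 0.4091127  -0.02900667  0.01      ]
rackfoot2 [ 0.68187749 -0.01129507  0.01      ]
```

View pics/crop0.png

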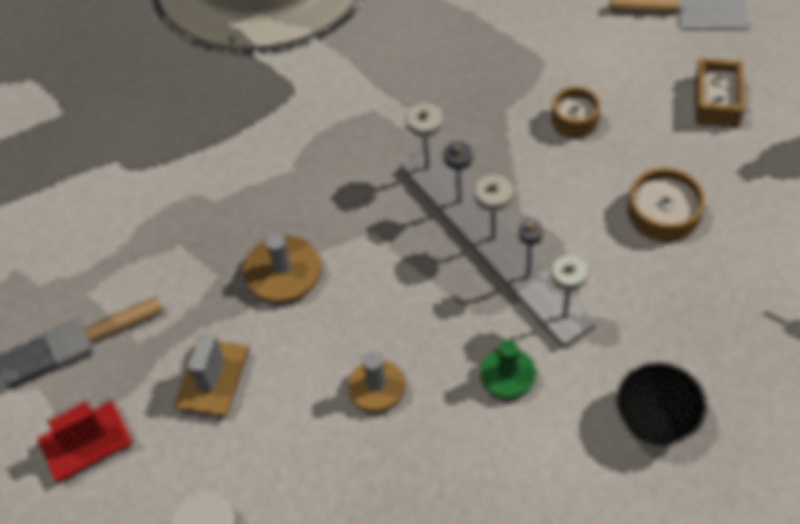

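Close crop (offset 100,120, scale 2.76): the brass small top is at (376,385) with a round post and small plate, clearly separate from the green one (507,375) and the larger brass one (283,268). The brass oblong top is at (213,375) and the red one at (85,440). The choice stands, so I move above the small top.

send_rows(series=[[0,0.03,0.0275,0,0],[0,0.03,0.0275,0,0],[0,0.03,0.0275,0,0],[0,0.03,0.0275,0,0],[0,0.03,0.0275,0,0],[0,0.03,0.0275,0,0],[0,0.03,0.0275,0,0],[0,0.03,0.0275,0,0]])

```text
time_s: 0.82
ee_pos: [0.4299, -0.3742, 0.3038]
tool_rot: [-3.141, 0.0, 0.307]
force: [0.9, -0.9, -0.6]
grip_width: 1.002
finger_force: 0.0
```

send_rows(series=[[0,0.03,0.0275,0,0],[0,0.03,0.0275,0,0],[0,0.03,0.0275,0,0],[0,0.03,0.0275,0,0],[0,0.03,0.0275,0,0],[0,0.03,0.0275,-0.02,0],[0,0,0,-0.03,0],[0,0,0,0,0]])

```text
time_s: 1.48
ee_pos: [0.6056, -0.2105, 0.2504]
tool_rot: [-3.137, 0.005, 0.31]
force: [-1.5, 0.6, -1.7]
grip_width: 0.999
finger_force: 0.0
```

Run:
```python
from h import *
C=cam("wrist"); im=grab_frame("wrist")[:,:,::-1].copy(); cv2.imwrite("pics/w1.png",im)
s=get_state(); print(s["time_s"],s["ee_pos"],s["tool_rot"])
for c in blobs(brass(im),300):
    h=cv2.convexHull(c); P=onplane(C,h[:,0],0.016)[:,:2].astype(np.float32)
    print(cv2.boundingRect(c),cv2.minEnclosingCircle(P),cv2.minAreaRect(P))
```

```text
1.5333 [ 0.60534933 -0.21186954  0.25290666] [-3.13787895  0.00434595  0.30831907]
(201, 301, 75, 64) ((0.43117883801460266, -0.21168215572834015), 0.043875835835933685) ((0.43509453535079956, -0.21052195131778717), (0.07691755145788193, 0.0835358053445816), 28.279865264892578)
(323, 282, 57, 62) ((0.4986570179462433, -0.3304497003555298), 0.04111126437783241) ((0.4992194175720215, -0.3305491805076599), (0.05702102929353714, 0.06469704955816269), 44.55636215209961)
(252, 155, 60, 59) ((0.6087077260017395, -0.20704017579555511), 0.029115766286849976) ((0.608841061592102, -0.20708030462265015), (0.05683354288339615, 0.056944362819194794), 73.2862777709961)
```

View pics/w1.png

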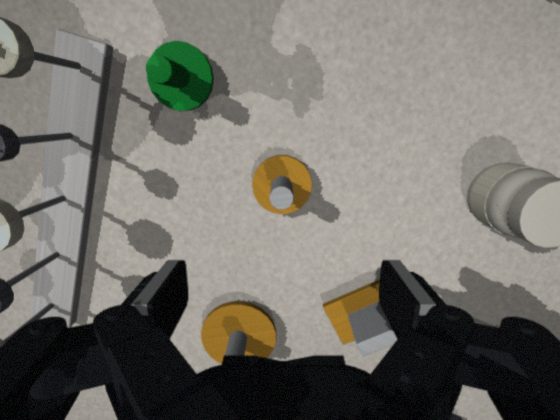

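The wrist view shows the small top at (282,184), plate radius 29 mm as it must be, at (0.609,-0.207). I descend part way first.

send_rows(series=[[0,0.003,0.004,-0.03,0],[0,0,0,-0.03,0],[0,0,0,-0.03,0],[0,0,0,0,0],[0,0,0,0,0]])

```text
time_s: 1.95
ee_pos: [0.6087, -0.2099, 0.1662]
tool_rot: [-3.141, 0.001, 0.306]
force: [0.2, 0.4, 1.1]
grip_width: 0.999
finger_force: 0.0
```

Run:
```python
from h import *
C=cam("wrist"); im=grab_frame("wrist")[:,:,::-1].copy(); cv2.imwrite("pics/w2.png",im)
s=get_state(); print(s["time_s"],s["ee_pos"],s["tool_rot"])
for c in blobs(brass(im),300):
    h=cv2.convexHull(c); P=onplane(C,h[:,0],0.016)[:,:2].astype(np.float32)
    print(cv2.boundingRect(c),cv2.minEnclosingCircle(P),cv2.minAreaRect(P))
```

```text
2.0 [ 0.60959434 -0.21010898  0.16749927] [ 3.14066711e+00 -8.81212953e-04  3.05764259e-01]
(344, 341, 48, 33) ((0.517622709274292, -0.3108096122741699), 0.020977627485990524) ((0.5117257833480835, -0.31663310527801514), (0.023717202246189117, 0.04157356172800064), 44.640625)
(240, 175, 80, 76) ((0.6089006662368774, -0.20684266090393066), 0.02931995689868927) ((0.6101928949356079, -0.20684809982776642), (0.0555322989821434, 0.05704304575920105), 11.53872013092041)
```

send_rows(series=[[0,0,0.003,-0.025,0],[0,0,0,-0.025,0],[0,0,0,-0.022,0],[0,0,0,0,0],[255,0,0,0,0],[255,0,0,0,0],[255,0,0,0,0],[255,0,0,0,0]])

```text
time_s: 2.67
ee_pos: [0.6101, -0.2065, 0.0954]
tool_rot: [3.14, -0.002, 0.307]
force: [0.9, 0.1, 0.6]
grip_width: 0.456
finger_force: 0.0
```

send_rows(series=[[255,0,0,0,0],[255,0,0,0,0],[255,0,0,0,0],[255,0,0,0,0]])

```text
time_s: 3.0
ee_pos: [0.6097, -0.2063, 0.0946]
tool_rot: [3.141, -0.001, 0.307]
force: [-1.7, 0.9, 10.6]
grip_width: 0.22
finger_force: 58.2
```

send_rows(series=[[255,0,0,0.02,0],[255,0,0,0.03,0],[255,0,0,0.03,0],[255,0,0,0.03,0],[255,0,0,0.03,0],[255,0,0,0.02,0],[255,0,0,0,0]])

```text
time_s: 3.58
ee_pos: [0.6107, -0.2066, 0.2584]
tool_rot: [3.137, -0.005, 0.307]
force: [0.5, -1.1, -2.0]
grip_width: 0.214
finger_force: 58.7
```

Run:
```python
from h import *
s=get_state(); print(s["time_s"],s["ee_pos"],s["tool_rot"],s["force"],s["grip_width"])
C=cam("wrist"); im=grab_frame("wrist")[:,:,::-1].copy(); cv2.imwrite("pics/w3.png",im)
for c in blobs(brass(im),300):
    h=cv2.convexHull(c); print(cv2.boundingRect(c),cv2.minEnclosingCircle(h))
    P=onplane(C,h[:,0],s["ee_pos"][2]-.054-.024)[:,:2].astype(np.float32); print(cv2.minEnclosingCircle(P))
```

```text
3.5833 [ 0.61073145 -0.20659877  0.2583781 ] [ 3.13707051 -0.00513155  0.30688509] [ 0.46989142 -1.11721665 -1.96389887] 0.21418560995338215
(252, 330, 24, 29) ((263.261474609375, 344.2637634277344), 14.886842727661133)
((0.5597279071807861, -0.21236631274223328), 0.009462476707994938)
(352, 279, 43, 24) ((373.0, 294.0), 21.095121383666992)
((0.6061283349990845, -0.25775015354156494), 0.011043273843824863)
(227, 204, 113, 67) ((283.0211181640625, 257.2365417480469), 56.22336959838867)
((0.611592173576355, -0.2069249451160431), 0.028685567900538445)
```

The top is held and centred, with its underside about 0.16 m up. I cross the rack.

send_rows(series=[[255,-0.008,0.018,0,0],[255,-0.0155,0.035,0,0],[255,-0.0155,0.035,0,0],[255,-0.0155,0.035,0,0],[255,-0.0155,0.035,0,0],[255,-0.0155,0.035,0,0],[255,-0.0155,0.035,0,0],[255,-0.0155,0.035,0,0]])

```text
time_s: 4.3
ee_pos: [0.4911, 0.0583, 0.2523]
tool_rot: [-3.141, 0.002, 0.306]
force: [1.2, 0.7, -2.9]
grip_width: 0.216
finger_force: 59.0
```

send_rows(series=[[255,-0.0155,0.035,0,0],[255,-0.0155,0.035,0,0],[255,-0.01,0.027,0,0],[255,-0.005,0.015,0,0],[255,0,0,0,0],[255,0,0,0,0]])

```text
time_s: 4.8
ee_pos: [0.446, 0.1695, 0.2526]
tool_rot: [-3.142, 0.002, 0.309]
force: [0.2, 0.4, -2.4]
grip_width: 0.219
finger_force: 59.1
```

Run:
```python
from h import *
s=get_state(); print(s["time_s"],s["ee_pos"],s["tool_rot"],s["force"],s["grip_width"])
C=cam("wrist"); im=grab_frame("wrist")[:,:,::-1].copy(); cv2.imwrite("pics/w4.png",im)
for c in blobs(brass(im),300):
    h=cv2.convexHull(c)
    for z in (.032,s["ee_pos"][2]-.054-.024):
        P=onplane(C,h[:,0],z)[:,:2].astype(np.float32); print(cv2.boundingRect(c),z,cv2.minEnclosingCircle(P),cv2.minAreaRect(P))
```

```text
4.8 [0.44595532 0.16949874 0.25255442] [-3.14153082e+00  1.89465732e-03  3.08764146e-01] [ 0.16352448  0.386664   -2.41707274] 0.21931743906406428
(25, 187, 77, 75) 0.032 ((0.3535388708114624, 0.35949063301086426), 0.04230913892388344) ((0.35358285903930664, 0.35932984948158264), (0.08396592736244202, 0.02203231491148472), 52.186492919921875)
(25, 187, 77, 75) 0.17455441507758893 ((0.43069592118263245, 0.2769131064414978), 0.021711790934205055) ((0.43071842193603516, 0.276830792427063), (0.042991943657398224, 0.011280893348157406), 52.1865119934082)
(227, 161, 113, 110) 0.032 ((0.4107762277126312, 0.15817737579345703), 0.06804913282394409) ((0.422800213098526, 0.16201186180114746), (0.10827669501304626, 0.11061472445726395), 17.655996322631836)
(227, 161, 113, 110) 0.17455441507758893 ((0.46000242233276367, 0.17383737862110138), 0.034891076385974884) ((0.4661588966846466, 0.17580069601535797), (0.05543950945138931, 0.05663660913705826), 17.65601921081543)
(284, 0, 104, 64) 0.032 ((0.6017579436302185, 0.17520780861377716), 0.04172129184007645) ((0.5869048833847046, 0.17021556198596954), (0.04621381685137749, 0.08239272236824036), 17.6809139251709)
(284, 0, 104, 64) 0.17455441507758893 ((0.5578925609588623, 0.18259045481681824), 0.021391525864601135) ((0.5501832365989685, 0.18000109493732452), (0.023662226274609566, 0.04218648746609688), 17.680946350097656)
(52, 0, 127, 109) 0.032 ((0.5150460600852966, 0.33751702308654785), 0.052014194428920746) ((0.5154067873954773, 0.33798450231552124), (0.061156269162893295, 0.08572056889533997), 47.856658935546875)
(52, 0, 127, 109) 0.17455441507758893 ((0.513390302658081, 0.265662282705307), 0.02668093517422676) ((0.5135750770568848, 0.2659016251564026), (0.031313084065914154, 0.0438903383910656), 47.856727600097656)
```

View pics/w4.png

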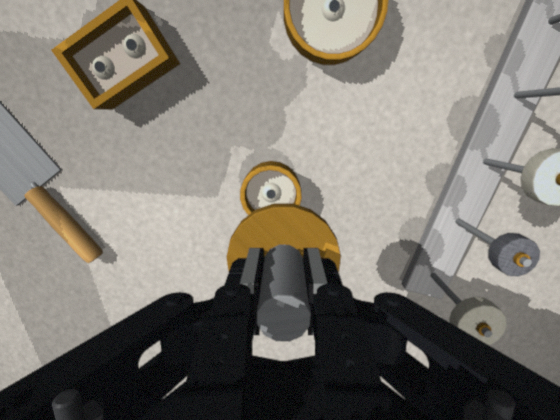

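The wrist view shows the small base at (271,190), partly hidden by the held plate, and the oblong base at (115,55) unobstructed. I back the camera to straight above the small base so its rim is fully seen.

send_rows(series=[[255,-0.02,-0.003,0,0],[255,-0.03,-0.004,0,0],[255,-0.015,-0.003,0,0],[255,0,0,0,0],[255,0,0,0,0],[255,0,0,0,0]])

```text
time_s: 5.35
ee_pos: [0.3828, 0.1586, 0.2535]
tool_rot: [3.141, -0.001, 0.306]
force: [0.3, 0.8, -2.4]
grip_width: 0.223
finger_force: 59.1
```

Run:
```python
from h import *
s=get_state(); print(s["time_s"],s["ee_pos"],s["tool_rot"],s["qvel"].round(3))
C=cam("wrist"); im=grab_frame("wrist")[:,:,::-1].copy(); cv2.imwrite("pics/w5.png",im)
m=brass(im)
cs,hi=cv2.findContours(m,cv2.RETR_CCOMP,cv2.CHAIN_APPROX_NONE)
for c,hh in zip(cs,hi[0]):
    if cv2.contourArea(c)<300: continue
    h=cv2.convexHull(c)
    for z in ([.032] if cv2.boundingRect(c)[1]<200 else [s["ee_pos"][2]-.078]):
        P=onplane(C,h[:,0],z)[:,:2].astype(np.float32); e=cv2.fitEllipse(P);print(cv2.boundingRect(c),hh[3],round(z,3),cv2.minEnclosingCircle(P),cv2.minAreaRect(P),e)
```

```text
5.35 [0.38283677 0.15857543 0.253499  ] [ 3.14148611e+00 -7.72499789e-04  3.05775532e-01] [ 0.005  0.008 -0.012  0.001  0.001  0.001]
(227, 204, 113, 67) -1 0.175 ((0.3832625150680542, 0.1585165560245514), 0.0286928229033947) ((0.39343729615211487, 0.16176874935626984), (0.034811366349458694, 0.0566352941095829), 17.48009490966797) ((0.38215458393096924, 0.15821076929569244), (0.056450486183166504, 0.059237029403448105), 111.56621551513672)
(20, 122, 81, 83) -1 0.032 ((0.3490815758705139, 0.35919609665870667), 0.043314799666404724) ((0.34942734241485596, 0.35893070697784424), (0.08578185737133026, 0.020787164568901062), 52.94097137451172) ((0.34852170944213867, 0.35834264755249023), (0.02487098053097725, 0.10264589637517929), 143.3345947265625)
(247, 92, 65, 67) -1 0.032 ((0.4402960538864136, 0.18005524575710297), 0.028850577771663666) ((0.4401060938835144, 0.18018966913223267), (0.05629666894674301, 0.056523263454437256), 17.487043380737305) ((0.44020387530326843, 0.1800760179758072), (0.05652781203389168, 0.05710984766483307), 162.5067596435547)
(252, 97, 55, 57) 4 0.032 ((0.440496027469635, 0.18013757467269897), 0.024305397644639015) ((0.44052407145500183, 0.17983104288578033), (0.047036897391080856, 0.047566335648298264), 60.62335968017578) ((0.44050440192222595, 0.18008077144622803), (0.04770241677761078, 0.048024244606494904), 20.882890701293945)
(73, 0, 60, 29) -1 0.032 ((0.4908849895000458, 0.3437042236328125), 0.02368597872555256) ((0.4812924563884735, 0.3406914472579956), (0.020109083503484726, 0.047171954065561295), 17.436107635498047) ((0.4626109004020691, 0.34620603919029236), (0.009979631751775742, 0.011843930929899216), 0.0)
```

send_rows(series=[[255,0.02,0.007,0,0],[255,0.025,0.009,0,0],[255,0.0127,0.0055,-0.01,0],[255,0,0,-0.03,0],[255,0,0,-0.03,0],[255,0,0,-0.025,0],[255,0,0,-0.018,0],[255,0,0,0,0]])

```text
time_s: 6.07
ee_pos: [0.4391, 0.18, 0.1374]
tool_rot: [-3.141, 0.005, 0.306]
force: [-0.7, -1.0, -2.0]
grip_width: 0.218
finger_force: 59.1
```

send_rows(series=[[255,0,0,0,0],[255,0,0,0,0]])

```text
time_s: 6.23
ee_pos: [0.4404, 0.1805, 0.1412]
tool_rot: [3.142, -0.001, 0.307]
force: [0.3, 0.3, -2.7]
grip_width: 0.216
finger_force: 59.1
```

Run:
```python
from h import *
s=get_state(); print(s["time_s"],s["ee_pos"],s["tool_rot"])
im=grab_frame("side")[:,:,::-1].copy(); C=cam("side")
p=proj(C,[[.4405,.18,.032]])[0]; print(p)
x,y=p.astype(int)
cv2.imwrite("pics/s1.png",cv2.resize(im[y-60:y+40,x-65:x+65],(780,600),interpolation=cv2.INTER_CUBIC))
```

```text
6.2333 [0.4404024  0.18054064 0.14124506] [ 3.14153778e+00 -1.06839641e-03  3.06582656e-01]
[257.66829884 276.50674138]
```

View pics/s1.png

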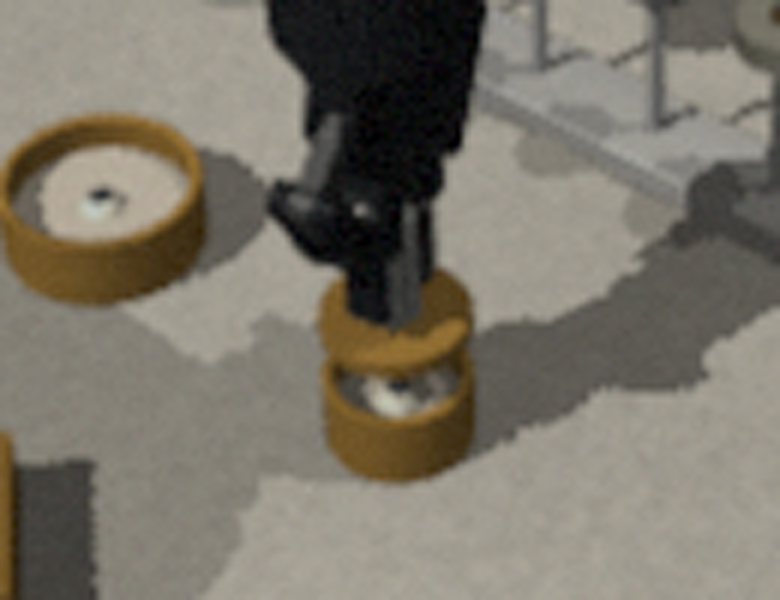

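The side crop shows the plate (397,325) centred over the small base (399,420), to within a millimetre sideways. I lower it.

send_rows(series=[[255,0,0,-0.006,0],[255,0,0,-0.005,0],[255,0,0,-0.004,0],[255,0,0,-0.003,0],[255,0,0,0,0],[255,0,0,0,0]])

```text
time_s: 6.78
ee_pos: [0.4394, 0.1804, 0.1223]
tool_rot: [-3.142, 0.0, 0.307]
force: [-0.0, 0.4, -2.1]
grip_width: 0.214
finger_force: 59.1
```

send_rows(series=[[255,0,0,-0.002,0],[255,0,0,-0.001,0],[255,0,0,0,0],[255,0,0,0,0]])

```text
time_s: 7.12
ee_pos: [0.4395, 0.1804, 0.1195]
tool_rot: [-3.142, 0.0, 0.307]
force: [-0.5, 0.0, -1.7]
grip_width: 0.215
finger_force: 59.1
```

send_rows(series=[[255,0,0,-0.001,0],[255,0,0,0,0],[255,0,0,0,0]])

```text
time_s: 7.37
ee_pos: [0.4396, 0.1805, 0.1186]
tool_rot: [3.142, -0.0, 0.307]
force: [0.4, -1.2, 2.8]
grip_width: 0.217
finger_force: 59.7
```

Run:
```python
from h import *
s=get_state(); print(s["time_s"],s["ee_pos"],s["force"])
```

```text
7.3667 [0.43959338 0.18047813 0.11862454] [ 0.40800682 -1.19127981  2.79956287]
```

Contact at the seated height. I release and rise straight up.

send_rows(series=[[170,0,0,0,0],[100,0,0,0,0],[60,0,0,0,0],[0,0,0,0,0],[0,0,0,0,0],[0,0,0,0,0],[0,0,0,0,0],[0,0,0,0,0]])

```text
time_s: 8.03
ee_pos: [0.4396, 0.1805, 0.1185]
tool_rot: [3.142, -0.0, 0.307]
force: [-0.0, -0.5, 0.5]
grip_width: 1.004
finger_force: 0.0
```

send_rows(series=[[0,0,0,0.01,0],[0,0,0,0.025,0],[0,0,0,0.03,0],[0,0,0,0.03,0],[0,0,0,0.03,0],[0,0,0,0.01,0],[0,0,0,0,0],[0,0,0,0,0]])

```text
time_s: 8.7
ee_pos: [0.4396, 0.1805, 0.2537]
tool_rot: [3.142, -0.001, 0.307]
force: [-0.0, -0.2, -0.1]
grip_width: 1.003
finger_force: 0.0
```

Run:
```python
from h import *
s=get_state(); print(s["time_s"],s["ee_pos"],s["tool_rot"],s["grip_width"])
C=cam("wrist"); im=grab_frame("wrist")[:,:,::-1].copy()
S=cam("side"); im2=grab_frame("side")[:,:,::-1].copy()
x,y=proj(S,[[.4405,.18,.032]])[0].astype(int)
cv2.imwrite("pics/w6.png",np.hstack([cv2.resize(im,(560,420)),cv2.resize(im2[y-60:y+40,x-30:x+30],(240,400),interpolation=cv2.INTER_CUBIC)[:400]][:1]+[np.vstack([cv2.resize(im2[y-60:y+40,x-30:x+30],(240,400),interpolation=cv2.INTER_CUBIC),np.zeros((20,240,3),np.uint8)])]))
cv2.imwrite("pics/w6raw.png",im)
for c in blobs(brass(im),300):
    h=cv2.convexHull(c)
    for z in (.032,.040):
        P=onplane(C,h[:,0],z)[:,:2].astype(np.float32); print(cv2.boundingRect(c),z,cv2.minEnclosingCircle(P),cv2.minAreaRect(P))
```

```text
8.7 [0.43955722 0.18046414 0.25371566] [ 3.14153792e+00 -1.16487614e-03  3.06833753e-01] 1.0028713604159736
(38, 185, 76, 76) 0.032 ((0.35136687755584717, 0.36096125841140747), 0.042485613375902176) ((0.3528691232204437, 0.3600274622440338), (0.0839734673500061, 0.02202790603041649), 51.90641784667969)
(38, 185, 76, 76) 0.04 ((0.355556845664978, 0.3566025197505951), 0.041330303996801376) ((0.35701820254325867, 0.3556941747665405), (0.08168462663888931, 0.021427500993013382), 51.90647506713867)
(252, 159, 63, 68) 0.032 ((0.4395665228366852, 0.1798742413520813), 0.03242362663149834) ((0.43905818462371826, 0.17937061190605164), (0.05845627561211586, 0.06333422660827637), 82.79021453857422)
(252, 159, 63, 68) 0.04 ((0.4413524270057678, 0.18045134842395782), 0.03154253587126732) ((0.44085800647735596, 0.17996150255203247), (0.05686294287443161, 0.061607927083969116), 82.79016876220703)
(297, 0, 106, 62) 0.032 ((0.601299524307251, 0.1756572425365448), 0.042455244809389114) ((0.5856394171714783, 0.17072568833827972), (0.044953055679798126, 0.08389519155025482), 17.577098846435547)
(297, 0, 106, 62) 0.04 ((0.5986770391464233, 0.17634935677051544), 0.04130076989531517) ((0.583443820476532, 0.17155221104621887), (0.04372774064540863, 0.08160847425460815), 17.57710838317871)
(67, 0, 117, 107) 0.032 ((0.5156790018081665, 0.34199953079223633), 0.04808875173330307) ((0.5156337022781372, 0.3414739966392517), (0.055325478315353394, 0.08127320557832718), 48.220306396484375)
(67, 0, 117, 107) 0.04 ((0.5153903365135193, 0.33815765380859375), 0.04678073897957802) ((0.5153462886810303, 0.33764639496803284), (0.05381748825311661, 0.0790579617023468), 48.220314025878906)
```

View pics/w6.png

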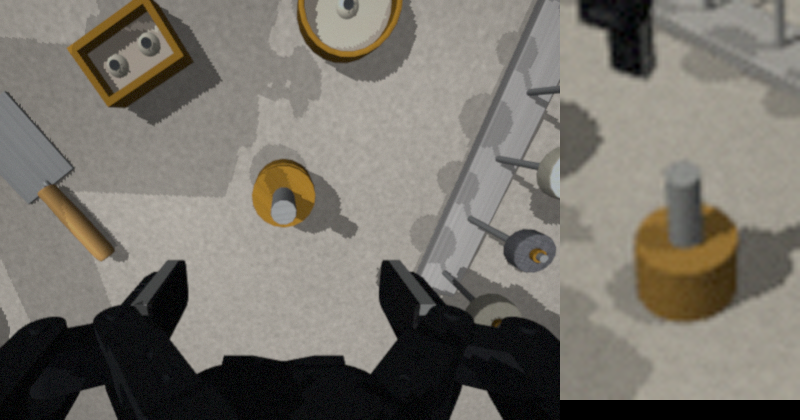

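Wrist and side views show the small top flush on the small base, wrist (283,193), released. The oblong base is at (131,54), with its long axis at 138°. I go to the oblong top with the gripper turned by about +116°.

send_rows(series=[[0,0.005,-0.038,0,3],[0,0.005,-0.038,0,3],[0,0.005,-0.038,0,3],[0,0.005,-0.038,0,3],[0,0.005,-0.038,0,3],[0,0.005,-0.038,0,3],[0,0.005,-0.038,0,3],[0,0.005,-0.038,0,3]])

```text
time_s: 9.47
ee_pos: [0.4789, -0.1254, 0.2522]
tool_rot: [-3.139, 0.001, 0.728]
force: [0.9, 1.2, 0.5]
grip_width: 0.997
finger_force: 0.0
```

send_rows(series=[[0,0.005,-0.038,0,3],[0,0.005,-0.038,0,3],[0,0.005,-0.038,0,3],[0,0.005,-0.038,0,3],[0,0.005,-0.038,0,3],[0,0.0,-0.02,0,7],[0,0,0,0,7],[0,0,0,0,7]])

```text
time_s: 10.13
ee_pos: [0.5039, -0.3348, 0.2514]
tool_rot: [-3.139, -0.001, 1.358]
force: [0.5, 0.3, 0.1]
grip_width: 0.997
finger_force: 0.0
```

send_rows(series=[[0,0,0,0,7],[0,0,0,0,7],[0,0,0,0,7],[0,0,0,0,7],[0,0,0,0,7],[0,0,0,0,7],[0,0,0,0,7],[0,0,0,0,7]])

```text
time_s: 10.8
ee_pos: [0.5041, -0.3333, 0.2517]
tool_rot: [-3.141, -0.003, 2.337]
force: [-1.0, -0.3, 0.1]
grip_width: 1.005
finger_force: 0.0
```

send_rows(series=[[0,0,0,0,0],[0,0,0,0,0]])

```text
time_s: 10.97
ee_pos: [0.5042, -0.3333, 0.2522]
tool_rot: [-3.141, -0.002, 2.327]
force: [0.1, -0.0, 0.1]
grip_width: 0.997
finger_force: 0.0
```

```bash
cat > ob.py <<'E'
from h import *
import sys
zs=eval(sys.argv[1]); s=get_state(); print(s["time_s"],s["ee_pos"],np.degrees(s["tool_rot"]),s["grip_width"],s["force"])
C=cam("wrist"); im=grab_frame("wrist")[:,:,::-1].copy(); cv2.imwrite("pics/"+sys.argv[2],im)
for c in blobs(brass(im),300):
    h=cv2.convexHull(c)
    for z in zs:
        P=onplane(C,h[:,0],z)[:,:2].astype(np.float32); print(cv2.boundingRect(c),z,cv2.minAreaRect(P))
E
python3 ob.py [.016] w7.png
```

```text
10.9667 [ 0.50424614 -0.33334018  0.25222997] [-1.79985891e+02 -1.13881711e-01  1.33348920e+02] 0.9966549059472386 [ 0.11456756 -0.04860575  0.14527579]
(252, 151, 57, 81) 0.016 ((0.5035701990127563, -0.3368431627750397), (0.05362100526690483, 0.08033185452222824), 44.52006912231445)
(126, 109, 71, 67) 0.016 ((0.3895070254802704, -0.380420446395874), (0.08387172222137451, 0.017940524965524673), 84.77386474609375)
(269, 0, 97, 86) 0.016 ((0.43599045276641846, -0.21892723441123962), (0.08288027346134186, 0.06694046407938004), 43.34572982788086)
```

View pics/w7.png

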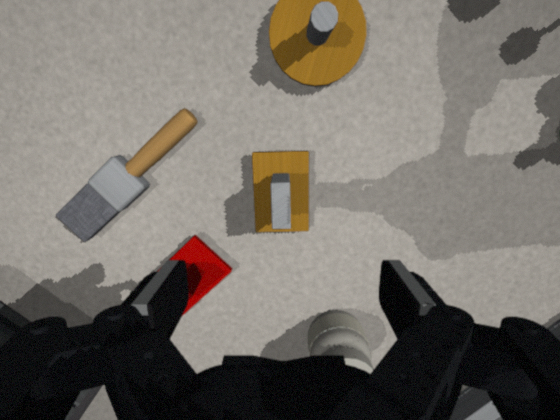

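The wrist view shows the brass oblong top at (281,191), 54x80 mm as described, with its long axis at 134.5°. The red look-alike's corner is at (232,268) and the jar at (340,335). I check finger clearance before descending.

Run:
```python
from h import *
C=cam("wrist"); im=cv2.imread("pics/w7.png"); h=cv2.cvtColor(im,cv2.COLOR_BGR2HSV)
red=max(blobs(cv2.inRange(h,(0,150,60),(6,255,255))),key=cv2.contourArea)
a=np.radians(134.5); tx=np.array([np.cos(a),np.sin(a)]); ty=np.array([np.sin(a),-np.cos(a)]); o=np.array([.5036,-.3368])
P=onplane(C,red[:,0],.016)[:,:2]-o; Q=np.c_[P@tx,P@ty]
print("red tool xy range",Q.min(0),Q.max(0)); k=np.abs(Q[:,0])<.025; print("within |x|<25mm, y max",Q[k].max(0) if k.any() else None)
J=onplane(C,[(335,310),(310,325)],.075)[:,:2]-o; print("jar",np.c_[J@tx,J@ty])
```

```text
red tool xy range [-0.13416175 -0.11652946] [-0.04366829 -0.05386003]
within |x|<25mm, y max None
jar [[-0.09375768  0.04614982]
 [-0.10859916  0.02413183]]
```

Clear on all sides. I descend and grasp.

send_rows(series=[[0,-0.0005,-0.0035,-0.03,1.1],[0,0,0,-0.035,0],[0,0,0,-0.035,0],[0,0,0,-0.03,0],[0,0,0,-0.02,0],[0,0,0,-0.007,0],[0,0,0,0,0],[0,0,0,0,0]])

```text
time_s: 11.68
ee_pos: [0.5043, -0.3372, 0.097]
tool_rot: [3.142, 0.0, 2.349]
force: [0.4, -0.5, 0.8]
grip_width: 0.999
finger_force: 0.0
```

```bash
python3 ob.py [.016] w8.png
```

```text
11.6833 [ 0.50428004 -0.33724753  0.09703433] [1.79998852e+02 1.62172308e-02 1.34583151e+02] 0.9990284287333763 [ 0.40148401 -0.49484575  0.8100826 ]
(228, 177, 113, 147) 0.016 ((0.5034522414207458, -0.3367537260055542), (0.05413142591714859, 0.08093433827161789), 44.506805419921875)
(0, 88, 122, 132) 0.016 ((0.38955745100975037, -0.378886342048645), (0.08446557819843292, 0.019888868555426598), 83.7367172241211)
(286, 0, 162, 46) 0.016 ((0.4533082842826843, -0.23677393794059753), (0.06696242094039917, 0.017025582492351532), 44.60004425048828)
```

send_rows(series=[[0,-0.0005,0,-0.002,0],[255,0,0,0,0],[255,0,0,0,0],[255,0,0,0,0],[255,0,0,0,0],[255,0,0,0,0],[255,0,0,0,0],[255,0,0,0,0]])

```text
time_s: 12.4
ee_pos: [0.5036, -0.3371, 0.0946]
tool_rot: [-3.142, 0.0, 2.351]
force: [-1.0, -0.7, 2.9]
grip_width: 0.182
finger_force: 59.3
```

send_rows(series=[[255,0,0,0,0],[255,0,0,0,0],[255,0,0,0,0],[255,0,0,0,0]])

```text
time_s: 12.73
ee_pos: [0.5036, -0.3371, 0.0946]
tool_rot: [-3.142, 0.0, 2.351]
force: [-1.1, 0.8, 5.0]
grip_width: 0.18
finger_force: 59.5
```

send_rows(series=[[255,0,0,0.015,0],[255,0,0,0.03,0],[255,0,0,0.035,0],[255,0,0,0.035,0],[255,0,0,0.03,0],[255,0,0,0.02,0],[255,0.004,0.02,0,0],[255,0.004,0.0375,0,0.5]])

```text
time_s: 13.4
ee_pos: [0.5121, -0.282, 0.2607]
tool_rot: [3.141, 0.004, 2.356]
force: [-0.1, 0.3, -3.2]
grip_width: 0.182
finger_force: 59.0
```

send_rows(series=[[255,0.004,0.0375,0,0.5],[255,0.004,0.0375,0,0.5],[255,0.004,0.0375,0,0.5],[255,0.004,0.0375,0,0.5],[255,0.004,0.0375,0,0.5],[255,0.004,0.0375,0,0.5],[255,0.004,0.0375,0,0],[255,0.004,0.0375,0,0]])

```text
time_s: 14.07
ee_pos: [0.5431, 0.0223, 0.2592]
tool_rot: [-3.141, -0.001, 2.412]
force: [0.6, -0.2, -2.3]
grip_width: 0.177
finger_force: 58.9
```

send_rows(series=[[255,0.004,0.0375,0,0],[255,0.004,0.0375,0,0],[255,0.004,0.0375,0,0],[255,0.004,0.0375,0,0],[255,0.004,0.0375,0,0],[255,0.0,0.03,0,0],[255,0,0.015,0,0],[255,0,0,0,0]])

```text
time_s: 14.73
ee_pos: [0.563, 0.2559, 0.2589]
tool_rot: [-3.141, -0.001, 2.415]
force: [0.1, 0.2, -2.5]
grip_width: 0.178
finger_force: 59.0
```

send_rows(series=[[255,0,0,0,0],[255,0,0,0,0],[255,0,0,0,0]])

```text
time_s: 14.98
ee_pos: [0.5636, 0.2518, 0.2594]
tool_rot: [-3.141, -0.0, 2.411]
force: [0.0, -1.4, -2.6]
grip_width: 0.181
finger_force: 59.0
```

```bash
python3 ob.py "[.032,get_state()['ee_pos'][2]-.0786]" w9.png
```

```text
14.9833 [0.56355455 0.2517696  0.25937172] [-1.79966644e+02 -4.44893901e-03  1.38111683e+02] 0.18060555438044892 [ 0.0419466  -1.40743157 -2.62465915]
(217, 179, 124, 110) 0.032 ((0.5920905470848083, 0.2166898101568222), (0.12203451991081238, 0.11451645195484161), 48.07646942138672)
(217, 179, 124, 110) 0.18077172365773375 ((0.5519352555274963, 0.25702589750289917), (0.06133159622550011, 0.05755314230918884), 48.07648849487305)
(468, 117, 86, 71) 0.032 ((0.6730522513389587, 0.4304986000061035), (0.07312808930873871, 0.06373405456542969), 38.53838348388672)
(468, 117, 86, 71) 0.18077172365773375 ((0.5926246047019958, 0.3644809126853943), (0.03675239905714989, 0.03203117102384567), 38.538421630859375)
(97, 112, 80, 65) 0.032 ((0.4410633444786072, 0.18364840745925903), (0.06891952455043793, 0.05865580588579178), 59.81003189086914)
(97, 112, 80, 65) 0.18077172365773375 ((0.4760327935218811, 0.24042010307312012), (0.03463727608323097, 0.02947896346449852), 59.80998229980469)
(292, 34, 66, 99) 0.032 ((0.5155344605445862, 0.34119918942451477), (0.05463128164410591, 0.07976935803890228), 48.08481979370117)
(292, 34, 66, 99) 0.18077172365773375 ((0.5134601593017578, 0.31960123777389526), (0.027456339448690414, 0.04009013995528221), 48.084747314453125)
```

View pics/w9.png

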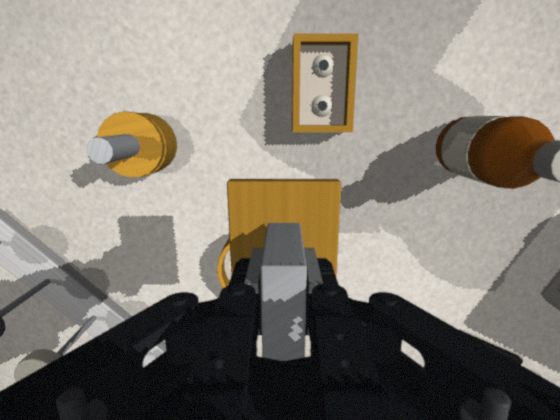

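The wrist view shows the oblong base unobstructed at (325,83), 54.6x79.8 mm, at (0.5155,0.3412), long axis 138.1°. The held plate's upper edge runs from (228,180) to (340,180), centred and square to the gripper. I move over the base, then go down to 1 cm above it.

send_rows(series=[[255,-0.01,0.02,0,0],[255,-0.016,0.03,0,0],[255,-0.014,0.026,0,0],[255,-0.008,0.0134,0,0],[255,0,0,-0.02,0],[255,0,0,-0.03,0],[255,0,0,-0.02,0],[255,0,0,0,0]])

```text
time_s: 15.7
ee_pos: [0.5141, 0.3407, 0.1859]
tool_rot: [-3.136, -0.002, 2.411]
force: [-0.5, -1.4, -2.9]
grip_width: 0.178
finger_force: 58.9
```

send_rows(series=[[255,0,0,-0.015,0],[255,0,0,-0.01,0],[255,0,0,-0.01,0],[255,0,0,0,0],[255,0,0,0,0],[255,0,0,0,0]])

```text
time_s: 16.2
ee_pos: [0.5159, 0.3424, 0.1552]
tool_rot: [3.141, 0.0, 2.412]
force: [-0.6, -0.6, -2.3]
grip_width: 0.183
finger_force: 59.0
```

```bash
python3 ob.py "[.032,get_state()['ee_pos'][2]-.0786]" w10.png
python3 - <<'E'
from h import *
S=cam("side"); im=grab_frame("side")[:,:,::-1].copy(); cv2.imwrite("pics/s2raw.png",im)
x,y=proj(S,[[.5155,.3412,.05]])[0].astype(int)
a=cv2.resize(im[y-45:y+45,x-60:x+60],(800,600),interpolation=cv2.INTER_CUBIC)
cv2.imwrite("pics/s2.png",a); print(x,y)
E
```

```text
16.2 [0.51587483 0.34240461 0.15522731] [1.79955168e+02 1.81239138e-02 1.38170116e+02] 0.1829688808041669 [-0.59355811 -0.59452556 -2.25610819]
(478, 293, 82, 94) 0.032 ((0.6968606114387512, 0.42553943395614624), (0.08676091581583023, 0.053957849740982056), 16.912120819091797)
(478, 293, 82, 94) 0.07662730591576475 ((0.6434422731399536, 0.4170151650905609), (0.06689605861902237, 0.04160363972187042), 16.912174224853516)
(435, 252, 60, 39) 0.032 ((0.6129059195518494, 0.41209709644317627), (0.041819993406534195, 0.01633334718644619), 85.28089141845703)
(435, 252, 60, 39) 0.07662730591576475 ((0.5787099599838257, 0.40665051341056824), (0.03224486857652664, 0.012593637220561504), 85.28089904785156)
(0, 246, 99, 98) 0.032 ((0.4428521692752838, 0.18796579539775848), (0.08610551059246063, 0.05994459614157677), 71.9832534790039)
(0, 246, 99, 98) 0.07662730591576475 ((0.4475918710231781, 0.2338365763425827), (0.06639070063829422, 0.04621962830424309), 71.98322296142578)
(227, 161, 114, 115) 0.032 ((0.5117323398590088, 0.34589534997940063), (0.0700240284204483, 0.07596234977245331), 48.0882568359375)
(227, 161, 114, 115) 0.07662730591576475 ((0.5007011890411377, 0.35560643672943115), (0.053991224616765976, 0.05856996402144432), 48.08831024169922)
179 295
```

View pics/s2.png

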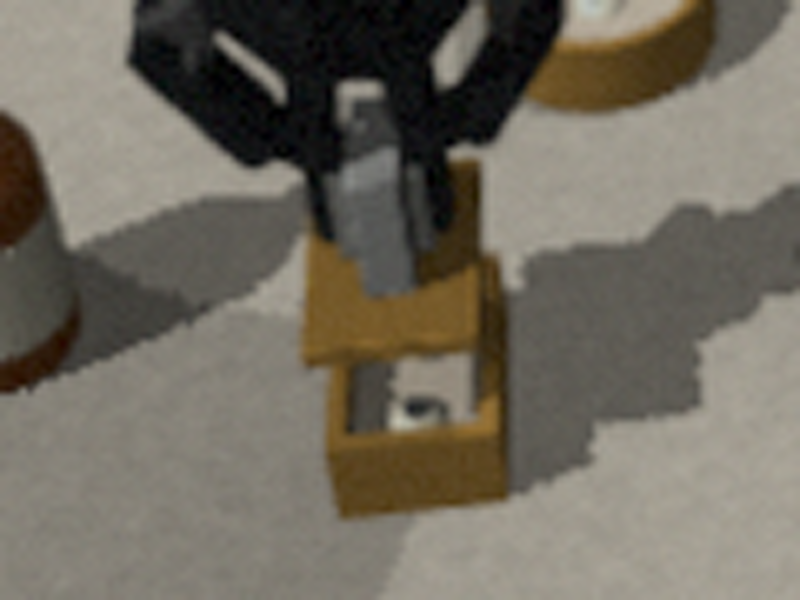

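The side crop shows the plate's front edge (303–475, 357) above the base's front edge (330–505, 430), with no contact. The sideways shift is partly perspective, so I compare it with projected corners.

Run:
```python
from h import *
S=cam("side"); s=get_state()
def cor(c,z,a):
    a=np.radians(a); l=np.array([np.cos(a),np.sin(a)])*.04; w=np.array([-np.sin(a),np.cos(a)])*.027
    return [[*(c+i*l+j*w),z] for i,j in ((1,1),(1,-1),(-1,1),(-1,-1))]
f=lambda P:np.round((P-[119,250])*6.667).tolist()
z=s["ee_pos"][2]-.0946
print("plate underside",f(proj(S,cor(s["ee_pos"][:2],z+.008,138.1))))
print("rim",f(proj(S,cor(np.array([.5155,.3412]),.032,138.1)))); print("foot",f(proj(S,cor(np.array([.5155,.3412]),.0,138.1))))
# sensitivity crop px per mm along tool x and y
a=np.radians(138.1); p0=np.array([.5155,.3412,.05])
for d in ([np.cos(a),np.sin(a),0],[-np.sin(a),np.cos(a),0]): print(6.667*(proj(S,[p0+.001*np.array(d)])-proj(S,[p0])))
# w10: top edge of held plate in tool coords
C=cam("wrist"); im=cv2.imread("pics/w10.png"); m=brass(im)
print([ (r,np.flatnonzero(m[r,200:360])[[0,-1]]+200) for r in range(160,280,8) if m[r,200:360].any()])
```

```text
plate underside [[477.0, 347.0], [299.0, 366.0], [479.0, 166.0], [311.0, 183.0]]
rim [[495.0, 427.0], [320.0, 445.0], [496.0, 245.0], [331.0, 261.0]]
foot [[507.0, 496.0], [335.0, 514.0], [507.0, 313.0], [345.0, 329.0]]
[[-0.08157511  2.28179001]]
[[ 3.17135408 -0.32104671]]
[(168, array([238, 326])), (176, array([238, 326])), (184, array([227, 340])), (192, array([227, 340])), (200, array([228, 339])), (208, array([228, 339])), (216, array([229, 338])), (224, array([229, 338])), (232, array([230, 338])), (240, array([230, 337])), (248, array([230, 337])), (256, array([231, 336])), (264, array([231, 336])), (272, array([232, 336]))]
```

Run:
```python
from h import *
S=cam("side")
for n in ("side0","s2raw"):
    im=cv2.imread(f"pics/{n}.png"); r=cv2.resize(im[250:340,119:239],(800,600),interpolation=cv2.INTER_CUBIC); m=brass(r)
    print(n,[(y,(np.flatnonzero(m[y,250:550])[[0,-1]]+250).tolist()) for y in (290,310,325,340,450,460,470,480,490)])
def cor(c,z):
    a=np.radians(138.1); l=np.array([np.cos(a),np.sin(a)])*.04; w=np.array([-np.sin(a),np.cos(a)])*.027
    return [[*(c+l+j*w),z] for j in (1,-1)]
f=lambda P:((P-[119,250])*6.667)
b=np.array([.5155,.3412]); t=f(proj(S,cor(b,.032))); q=f(proj(S,cor(b,0)))
for y in (450,460,470,480,490): print(y,[round(float(np.interp(y,[t[i,1],q[i,1]],[t[i,0],q[i,0]]))) for i in (1,0)])
p=np.array(get_state()["ee_pos"][:2])
def cc(z,s): 
    a=np.radians(138.1); l=np.array([np.cos(a),np.sin(a)])*.04; w=np.array([-np.sin(a),np.cos(a)])*.027
    return f(proj(S,[[*(p+s*l+j*w),z] for j in (1,-1)]))
z=get_state()["ee_pos"][2]-.0946+.016
A,B=cc(z,1),cc(z,-1)
for y in (290,310,325): print(y,[round(float(np.interp(y,[B[i,1],A[i,1]],[B[i,0],A[i,0]]))) for i in (1,0)])
```

```text
side0 [(290, [334, 501]), (310, [334, 505]), (325, [333, 506]), (340, [332, 505]), (450, [326, 506]), (460, [328, 505]), (470, [330, 506]), (480, [333, 507]), (490, [335, 506])]
s2raw [(290, [307, 500]), (310, [305, 504]), (325, [304, 506]), (340, [303, 505]), (450, [327, 505]), (460, [328, 506]), (470, [330, 506]), (480, [333, 506]), (490, [335, 506])]
450 [321, 499]
460 [324, 501]
470 [326, 502]
480 [328, 504]
490 [330, 506]
290 [299, 474]
310 [297, 474]
325 [296, 474]
```

Base and plate both sit about 1.4 mm from their projections in the side view. That is a common calibration bias, so they are aligned to within a millimetre. I go down the last 18 mm.

send_rows(series=[[255,0,-0.0007,-0.008,0],[255,0,0,-0.006,0],[255,0,0,-0.004,0],[255,0,0,0,0],[255,0,0,0,0],[255,0,0,0,0],[255,0,0,0,0],[255,0,0,0,0]])

```text
time_s: 16.97
ee_pos: [0.5156, 0.3417, 0.1367]
tool_rot: [3.141, 0.0, 2.412]
force: [-0.1, 0.9, -3.3]
grip_width: 0.179
finger_force: 59.1
```

send_rows(series=[[255,0,0,0,0],[255,0,0,0,0],[255,0,0,0,0],[255,0,0,0,0]])

```text
time_s: 17.3
ee_pos: [0.5155, 0.3417, 0.1366]
tool_rot: [3.141, 0.0, 2.412]
force: [-0.7, -0.3, -2.8]
grip_width: 0.18
finger_force: 59.1
```

Run:
```python
from h import *
s=get_state(); print(s["time_s"],s["ee_pos"],np.degrees(s["tool_rot"]),s["force"],abs(s["qvel"]).max())
S=cam("side"); im=grab_frame("side")[:,:,::-1]
r=cv2.resize(im[250:340,119:239],(800,600),interpolation=cv2.INTER_CUBIC); m=brass(r)
print([(y,(np.flatnonzero(m[y,250:550])[[0,-1]]+250).tolist()) for y in (350,370,390,450,470,490)])
p=s["ee_pos"]; a=np.radians(138.1); l=np.array([np.cos(a),np.sin(a),0])*.04; w=np.array([-np.sin(a),np.cos(a),0])*.027
print(np.round((proj(S,[p+l+j*w-[0,0,.0866] for j in (1,-1)])-[119,250])*6.667))
# column scan: vertical brass runs at front
for x in (360,400,440,470): 
    k=np.flatnonzero(m[250:540,x])+250; print(x,[(int(g[0]),int(g[-1])) for g in np.split(k,np.flatnonzero(np.diff(k)>1)+1)])
```

```text
17.3 [0.51553983 0.3416666  0.13657652] [1.79994270e+02 2.53312132e-03 1.38178344e+02] [-0.69501086 -0.31497056 -2.79376264] 0.0009662631125190148
[(350, [318, 506]), (370, [316, 505]), (390, [314, 506]), (450, [326, 506]), (470, [331, 506]), (490, [334, 506])]
[[487. 388.]
 [311. 407.]]
360 [(301, 405), (433, 515)]
400 [(338, 399), (434, 511)]
440 [(294, 398), (425, 505)]
470 [(250, 395), (421, 502)]
```

The arm is steady, level and lined up, and there is no contact force beyond the top's own weight. I hand in.

```bash
python3 -c "
from bench import *
print(sign_off())"
```

```text
the job is handed in; nothing more can be done
None
```

The job is handed in at about 17 s: the small round top sits flush on the small base and is released, and the oblong top is held level over its base, lined up to about 1 mm, with its lowest face (the boss underside) about 1 cm above the rim.

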